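# Swing the keeper bar of the sharpening board onto its stud

## Task

The oil stone lies in its bed on the sharpening board, but the metal keeper bar is swung aside. Take the bar by its wooden grip, swing it about its bolt across the open end of the bed, and let its slot drop over the stud so that the bar lies flat on the board. Then let go of it; leave the stone in its bed and the chisel and the knobbed printing block at the right where they are.

Things in the scene. Friction and masses are not known exactly. Their poses are not given: they have to be found in the camera images.
- stone_board: the sharpening board, a brown wooden board 245 x 385 x 18 mm fixed flat on the table. Its origin lies on the table under the axis of the pivot bolt, z up; the board spans x -40..205, y -190..195 mm of its own frame, upper face at z = 18 mm. The pivot bolt stands at x = 0, y = 0, the stud at x = 105, y = 0, the stone's bed on the +y side
- pivot_foot (a point): foot of the pivot bolt's axis on the board's upper face (z = 18 mm); axes as the board's. A plain steel shank 12 mm thick with a washer and hexagon head 30 mm wide; the washer's underside is 40 mm, the head's top 49 mm above the board's face. The head keeps the bar on the bolt
- stud_foot (a point): foot of the stud's axis on the board's upper face (x = 105, y = 0, z = 18 mm of the board); axes as the board's. The stud is a threaded steel bolt without a head, 12 mm thick, 15 mm high, the upper 5 mm narrowing to a rounded nose
- bed_mid (a point): middle of the stone's bed on the board's upper face (x = 51, y = 107, z = 18 mm of the board); axes as the board's. Two dark wooden rails 10 mm high and wide, 48 mm apart, run along y for 150 mm, with an end stop of the same height at the +y end; the -y end, toward the line from bolt to stud, is open
- keeper_bar: loose flat bare-metal bar 208 x 42 x 6 mm, 0.10-0.21 kg. Origin: centre of its 18 mm round hole, at the underside; x along the bar to slot and grip (ends at x -22 and 186 mm), z up. The hole is loose round the pivot bolt: the bar turns, tilts a little, lifts up to 34 mm. It starts flat on the board, 0.6-1.45 rad clockwise from above of the line bolt to stud, away from the stone
- keeper_slot (a point): the centre of the slot at the bar's underside, at x = 105 mm of the bar; axes as the bar's. The slot goes through, 34 mm long along the bar and 19 mm across it, closed all round
- keeper_grip (a point): the middle of the wooden grip, at x = 157 mm, 23 mm above the bar's underside; axes as the bar's. The grip is an upright rounded block, 44 mm long along the bar, 18 mm thick across it and 34 mm high, standing on the bar's upper face (its top 40 mm above the bar's underside)
- whetstone: the grey oil stone, a plain bar 45 x 140 x 20 mm, loose, lying flat in the bed with its length along the board's y; origin at the centre of its underside, z up
- chisel_a: a carving chisel, 225 mm long with an octagonal wooden handle, 23 mm thick, lying on the table to the right of the board; origin at the middle of its underside
- knob_block: a black hand printing block with a round knob on top, 66 x 66 x 83 mm, standing on the table at the right beyond the board; origin at the centre of its underside
Not all that is in view belongs to the job. Of the things that look like the whetstone, the larger one is meant.

How it is judged:
By the outcome, as a careful person would: the job done as asked, in the order asked, and still so for the second after the job is handed in, with the robot touching nothing.
It also fails if it takes over 42 s, if anything falls off the work surface, if the arm or the gripper's body presses on something with over 40 N, if the wrist force passes 120 N, or if a joint passes its speed limit or range.

## Robot

A 6-joint arm with a two-finger parallel gripper is mounted at the origin on a cart in front of the work surface, level with it; the furniture and walls round the work are solid. World frame = base frame: x ahead of the robot, y to its left, z up, the work surface at z = 0. Lengths are in m, angles in rad, forces in N, time in s.
With the tool pointing down it reaches from about 0.325 to 0.9 m from the base axis. Payload 6.1 kg.
Tool frame: the origin (TCP) lies on the centre line of the jaws, within the pads' length; the fingertips stand 19 mm ahead of it and the grasp point (between the pads) is the TCP; z points along the fingers, y is the line along which they close (so a half turn about z gives the same grasp; the last joint's range is limited). The gripper opens to 87 mm and grips with 3 to 60 N. Pads are 19 mm wide; open, the fingers measure 117 mm over their backs; the gripper's body (75 mm by 190 mm) begins 51 mm behind the grasp point.
Start: joints at [-0.126, 0.22, 1.526, -0, 1.395, -0.126], TCP at [0.625, -0, 0.242] pointing down, gripper open.
Joint ranges: [-2.98, 2.98], [-0.91, 2.08], [0.09, 2.57], [-1.24, 4.39], [0.2, 2.65], [-2.68, 2.68]. Speed limits (rad/s): [2.57, 2.57, 3.01, 3.14, 3.14, 3.14].

## Interface

Orientations are given as a unit quaternion [x, y, z, w].
In Python, from plant import ctrl gives the robot as it stands. The module is installed in compiled form; this text tells all that it offers.
- The arm moves only by the tool jog_arm, never from a script. Its argument "moves" is a list that holds one entry, the list of rows, each a list of 6 numbers: the shift along the tool's x, y, z in mm, then the turn, a rotation vector about the tool's x, y, z in rad. A call has 1 to 5 rows; each row shifts and turns the commanded pose from where the row before left it, along the tool's axes as they then stand; what a row does not reach is not made up. A row lasts 1/8 s, in which the tool goes at most 62.5 mm and 10.7 degrees, less where a joint would pass 70% of its speed; a pose out of reach is approached as far as the arm can. A call is refused whole if a number of a shift passes 62.5 or a number of a turn 0.188, either way. A call with a gripper value outside its range is refused whole. "jaw" is the closure, from 0 (fully open) to 1 (shut), set as the call begins (left out, the last holds). The fingers move at their own pace and stop on an object; "newtons" is the grip in N (left out, the last holds). Time passes only in rows, so rows that do not move let the fingers close. It gives the time, the measured TCP pose, the force, the opening and the grip force at its end, in the units of the state.
- ctrl.state(): the state, without advancing time (a new reading comes with each control period).
- ctrl.grab_frame(name): name is "scene" or "side" or "wrist"; returns (picture, depth): 384x512x3 uint8, blue, green, red; 384x512 float32, m along the optical axis (not along the pixel's ray), 0 where there is no reading.
- ctrl.camera_params(name): a dict with "mtx" (3x3 intrinsics, pixels), "D" ([k1, k2, p1, p2, k3] as OpenCV has them; the pictures are not rectified), "xyz" and "rotation" of the camera in the world. Camera axes: x right, y up, looking along -z (the intrinsics and any distortion apply to the point x, -y, -z); pixel columns grow to the right and rows downward; lengths in m; the calibration is good to about 2 mm. A picture is of the moment at which its call begins: read the wrist's pose just before it. camera_params takes no time and is no camera call; for the wrist camera it gives the pose at the moment of the call.
- ctrl.job_done(): hands the job in; it is judged then, once.
The state is a dict: "t": time; "q": joint angles; "joint_velocities": joint speeds; "tau": joint torques, N m; "ee_pos": TCP position; "tcp_rot": TCP orientation; "contact_force": force on the tool from outside, world axes, zero at the start; "torque": the same for the moment, N m; "gripper_width": finger opening in m; "gripper_force": force on a finger pad.
Only numpy, scipy, OpenCV 4.12 (cv2) and the standard library are available. Lean on these libraries where they do the work, as an engineer would, in place of code of your own. Each camera call takes 0.05 s, during which the arm holds its last target. There are 200 camera calls.

## Working session

There is one attempt and no reset: what is moved stays moved. The work goes in short steps, Python scripts to look and compute and a tool call to move; the robot and the scene stay as the last step left them, time stands still between calls to the robot, and variables do not carry over. Pictures are saved under pics/ and viewed, at most 10 in all, crops included, and the job is handed in when it is done.

Besides the shell and the picture viewer there is one more tool, called after "Emit:" as name(argument=value, ...) on one line, values as JSON. jog_arm: Moves the arm, as the interface text tells. Its arguments: {"type":"object","properties":{"moves":{"type":"array","items":{"type":"array","items":{"type":"array","items":{"type":"number"}}}},"jaw":{"type":"number"},"newtons":{"type":"number"}},"required":["moves"]}

```bash
mkdir -p pics
cat > h.py <<'E'
import numpy as np, cv2
from plant import ctrl
from scipy.spatial.transform import Rotation as R
def rot(p):
    r=np.array(p["rotation"],float)
    return r if r.shape==(3,3) else R.from_quat(r.ravel()).as_matrix()
def grab(n,f=None):
    p=ctrl.camera_params(n); im,d=ctrl.grab_frame(n)
    if f: cv2.imwrite("pics/"+f,im)
    return p,im,d
def cloud(p,d):
    h,w=d.shape; u,v=np.meshgrid(np.arange(w),np.arange(h))
    n=cv2.undistortPoints(np.stack([u,v],-1).reshape(-1,1,2).astype(np.float32),np.array(p["mtx"]),np.array(p["D"])).reshape(h,w,2)
    P=np.stack([n[...,0]*d,-n[...,1]*d,-d],-1)
    return P@rot(p).T+np.array(p["xyz"])
def proj(p,X):
    c=(np.atleast_2d(X)-np.array(p["xyz"]))@rot(p)*[1,-1,-1]
    return cv2.projectPoints(c,np.zeros(3),np.zeros(3),np.array(p["mtx"]),np.array(p["D"]))[0].reshape(-1,2)
E
python3 - <<'E'
from h import *
print(ctrl.state())
for n in("scene","side"):
    p,im,d=grab(n,n+"0.png"); print(n,p["xyz"],p["rotation"],p["mtx"]); np.save(n+"0.npy",cloud(p,d))
E
```

```text
{'t': 0.0, 'q': array([-1.26092112e-01,  2.21201416e-01,  1.52761407e+00, -1.83519993e-05,
        1.39467567e+00, -1.26105479e-01]), 'joint_velocities': array([ 0.00088468, -0.00138723, -0.00031546,  0.00032255, -0.00149839,
       -0.002472  ]), 'tau': array([-1.67445501e-05, -4.94609964e+01, -3.87383544e+01,  6.99962187e-02,
        5.70271199e-02, -1.42064664e-04]), 'ee_pos': array([6.24422655e-01, 6.83947023e-05, 2.40450951e-01]), 'tcp_rot': array([ 7.07100594e-01,  7.07112331e-01, -5.88616569e-04, -7.44776579e-04]), 'contact_force': array([-0.29102114, -0.67274563,  1.01168634]), 'torque': array([-0.02181746,  0.02601663,  0.03584731]), 'gripper_force': 0.0, 'gripper_width': 0.0869651198417093}
scene [-0.30383212 -0.74286734  0.86666714] [ 0.4072882  -0.18481138 -0.3665566   0.81584149] [[484.49488609   0.         244.29829524]
 [  0.         484.49488609 192.04986735]
 [  0.           0.           1.        ]]
side [-0.01226272 -1.28019001  0.60301017] [ 0.55126938 -0.11006841 -0.15858944  0.81168738] [[460.84104178   0.         256.7013422 ]
 [  0.         460.84104178 195.44482411]
 [  0.           0.           1.        ]]
```

View pics/scene0.png

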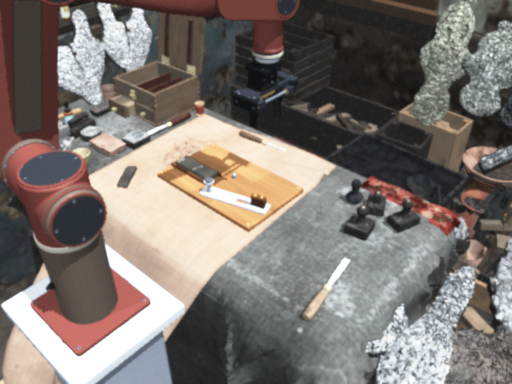

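View pics/side0.png

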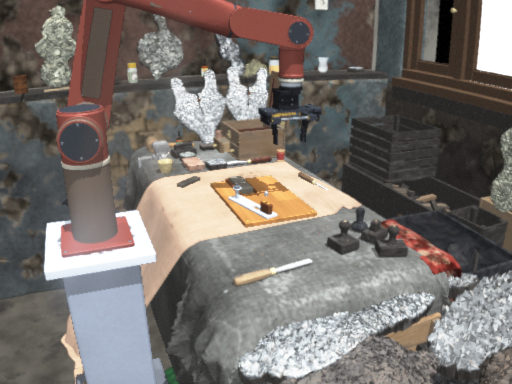

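Scene view: board with corners near (210,147), (302,188), (250,225) and (158,175). The bolt head is near (208,185), the grip near (258,200) and the stud near (236,176). Two things look like the whetstone: the grey bar in the bed at (197,168), and a smaller one at (127,177) off the board. The one in the bed is larger and fits the description. I'll confirm it in a crop and measure.

Run:
```python
from h import *
im=cv2.imread("pics/scene0.png")[135:235,110:310]
cv2.imwrite("pics/crop0.png",cv2.resize(im,None,fx=4,fy=4,interpolation=cv2.INTER_CUBIC))
P=np.load("scene0.npy")
for n,(u,v) in dict(bolt=(208,183),grip=(258,197),stud=(236,175),c1=(210,148),c2=(300,188),c3=(250,222),c4=(160,175),stone=(197,168),small=(127,177)).items(): print(n,P[v,u].round(4))
# board plane points
m=(abs(P[...,2]-.018)<.006)&(P[...,0]>.3)&(P[...,0]<1)
hsv=cv2.cvtColor(cv2.imread("pics/scene0.png"),cv2.COLOR_BGR2HSV)
m2=m&(hsv[...,1]>130)&(hsv[...,2]>90)
k,l,s,c=cv2.connectedComponentsWithStats(m2.astype(np.uint8))
i=1+s[1:,4].argmax(); Q=P[l==i]; print(s[i],np.median(Q[:,2]))
r=cv2.minAreaRect(Q[:,:2].astype(np.float32)*1000); print(r,cv2.boxPoints(r))
```

```text
bolt [0.4668 0.0744 0.0597]
grip [ 0.5136 -0.0725  0.0576]
stud [0.5942 0.083  0.0172]
c1 [0.6525 0.2531 0.0177]
c2 [ 0.6711 -0.1034  0.0169]
c3 [ 0.4553 -0.0945  0.0171]
c4 [0.4396 0.259  0.0162]
stone [0.5225 0.1792 0.0361]
small [0.3664 0.3304 0.0138]
[192 152  57  33 544] 0.016437618124004072
((618.25341796875, 163.22137451171875), (187.5843963623047, 144.67269897460938), 69.0691146850586) [[517.18396  101.459885]
 [652.30994   49.77678 ]
 [719.3229   224.98286 ]
 [584.1969   276.66595 ]]
```

View pics/crop0.png

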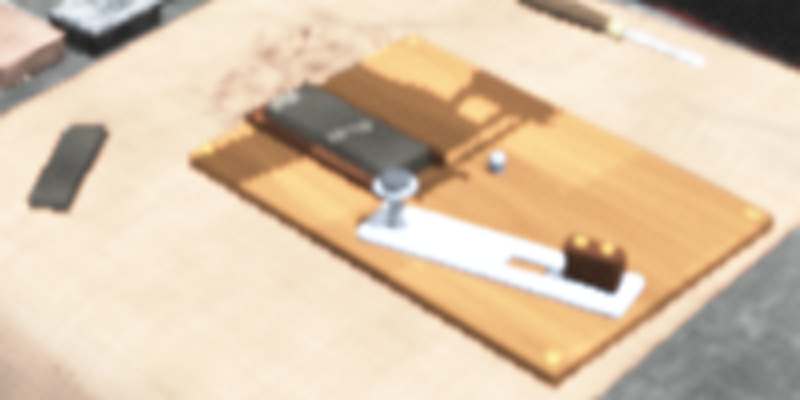

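The crop confirms it: the big stone lies in the bed, and the bar runs from bolt (395,185) to grip (595,260), with the stud at (497,160). Now the wrist view from here.

Run:
```python
from h import *
p,im,d=grab("wrist","w0.png"); print(p["xyz"],rot(p).round(3),p["mtx"][0]); P=cloud(p,d); np.save("w0.npy",P)
for n,X in dict(bolt=(.475,.075,.067),grip=(.514,-.075,.058),stud=(.585,.08,.033)).items(): print(n,proj(p,X))
```

```text
[0.62411675 0.07697515 0.38319225] [[ 1.    -0.001  0.002]
 [ 0.     0.96   0.279]
 [-0.002 -0.279  0.96 ]] [315.77901394   0.         258.94094715]
bolt [[104.4248021  104.48415556]]
grip [[161.34540301 243.51227683]]
stud [[222.700149    99.59461599]]
```

View pics/w0.png

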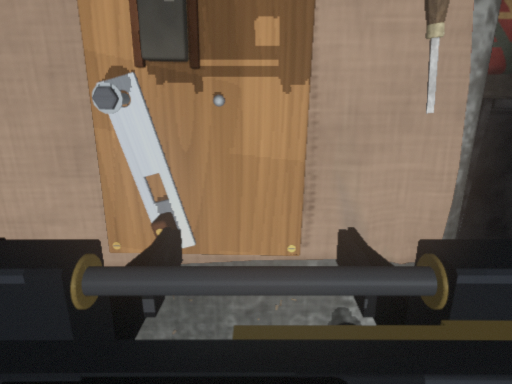

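Wrist view: bolt head centre (105,97), stud top (219,100), slot around (156,187), grip at (165,222). The bar end corners are near (180,249) and (194,243).

```bash
cat >> h.py <<'E'
def ray(p,u,v,z):
    n=cv2.undistortPoints(np.array([[[u,v]]],float),np.array(p["mtx"]),np.array(p["D"])).ravel()
    r=rot(p)@[n[0],-n[1],-1]; c=np.array(p["xyz"]); return c+r*(z-c[2])/r[2]
E
python3 - <<'E'
from h import *
p=ctrl.camera_params("wrist"); im=cv2.imread("pics/w0.png"); P=np.load("w0.npy")
b=ray(p,105,97,.067);s=ray(p,219,100,.033);sl=ray(p,156,187,.024)
print("bolt",b,"stud",s,np.linalg.norm((s-b)[:2]),"yaw",np.arctan2(*(s-b)[1::-1]),"slot",sl,np.linalg.norm((sl-b)[:2]),np.arctan2(*(sl-b)[1::-1]))
# bar mask: bright low saturation at bar height
hsv=cv2.cvtColor(im,cv2.COLOR_BGR2HSV)
m=(hsv[...,1]<60)&(hsv[...,2]>120)&(abs(P[...,2]-.024)<.006)
k,l,t,c=cv2.connectedComponentsWithStats(m.astype(np.uint8));i=1+t[1:,4].argmax();Q=P[l==i]
r=cv2.minAreaRect(Q[:,:2].astype(np.float32)*1000);print(t[i],r,cv2.boxPoints(r),np.median(Q[:,2]))
g=(P[...,2]>.045)&(P[...,2]<.07);g[:, :130]=0;g[:,185:]=0;g[:190]=0;g[240:]=0
Q=P[g];print(len(Q),Q.mean(0) if len(Q) else 0, Q.min(0),Q.max(0))
E
```

```text
bolt [0.4765722  0.08185432 0.067     ] stud [0.58116972 0.07957007 0.033     ] 0.10462245564757126 yaw -0.02183500770385629 slot [ 0.50250476 -0.01845445  0.024     ] 0.10360669036978903 -1.317808179439929
[  96   73  100  175 4726] ((494.91021728515625, 1.4697799682617188), (45.30819320678711, 211.26048278808594), 15.354521751403809) [[ 445.09482   97.33105]
 [ 501.03464 -106.38868]
 [ 544.7256   -94.39149]
 [ 488.7858   109.32824]] 0.023390604400928355
224 [ 0.512614   -0.05388494  0.05474364] [ 0.50322462 -0.06808457  0.04517213] [ 0.52246974 -0.04736447  0.06041923]
```

Emit:
jog_arm(moves=[[[-35,-55,25,0,0,0],[-36,-54,35,0,0,0],[0,0,30,0,0,-0.134],[0,0,20,0,0,-0.134],[0,0,0,0,0,0]]], jaw=0)

```text
t: 0.78
ee_pos: [0.5283, -0.0615, 0.1375]
tcp_rot: [0.607, 0.795, -0.001, -0.002]
contact_force: [0.2, -0.3, -1.8]
gripper_width: 0.0869
gripper_force: 0.0
```

Run:
```python
from h import *
p,im,d=grab("wrist","w1.png"); P=cloud(p,d); np.save("w1.npy",P)
s=ctrl.state();print(s["ee_pos"],R.from_quat(s["tcp_rot"]).as_matrix().round(3),s["q"].round(2))
for n,X in dict(bolt=(.4766,.0819,.067),grip=(.515,-.071,.058),stud=(.581,.0796,.033)).items(): print(n,proj(p,X))
```

```text
[ 0.52946042 -0.06172141  0.13901859] [[-0.262  0.965 -0.002]
 [ 0.965  0.262  0.   ]
 [ 0.001 -0.001 -1.   ]] [-0.26  0.1   1.86  0.    1.18 -0.53]
bolt [[239.57025162 -31.94429856]]
grip [[239.59458014 217.83261418]]
stud [[384.41121738  36.26404406]]
```

View pics/w1.png

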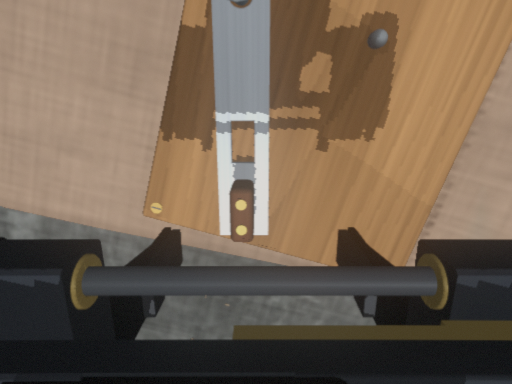

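Wrist close view: grip screws at (241,205) and (241,230), so the grip top's centre is about (241,217). Stud top is near (378,37), the slot at (243,142), and the bar runs straight along the tool's x.

Run:
```python
from h import *
p=ctrl.camera_params("wrist"); s=ctrl.state(); M=R.from_quat(s["tcp_rot"]).as_matrix();e=s["ee_pos"]
g=ray(p,241,217,.058); st=ray(p,378,37,.033)
print("grip",g,"stud",st,"to grip mm tool",((g-e)@M*1000).round(1))
a=ray(p,241,5,.024);b=ray(p,244,234,.024);print("bar dir",np.arctan2(*(b-a)[1::-1]),"tool y",np.arctan2(M[1,1],M[0,1]))
P=np.load("w1.npy"); print("grip top z",P[217,241],P[190,225])
bo=np.array([.4766,.0819]);print(np.linalg.norm(g[:2]-bo),np.linalg.norm(st[:2]-bo),np.arctan2(*(g[:2]-bo)[::-1]),np.arctan2(*(st[:2]-bo)[::-1]))
```

```text
grip [ 0.51723661 -0.07081817  0.058     ] stud [0.57880598 0.07806467 0.033     ] to grip mm tool [ -5.6 -14.1  81. ]
bar dir -1.3065308679713739 tool y 0.26520106185542647
grip top z [ 0.51587214 -0.07030663  0.05738767] [ 0.49804621 -0.06298133  0.02364823]
0.1580321863843936 0.10227791147578105 -1.3107334220841005 -0.03750787916000116
```

Emit:
jog_arm(moves=[[[-5.5,-14,15,0,0,0],[0,0,25,0,0,0],[0,0,25,0,0,0],[0,0,0,0,0,0]]])

```text
t: 1.32
ee_pos: [0.5172, -0.0705, 0.0738]
tcp_rot: [0.607, 0.795, -0.0, -0.001]
contact_force: [0.0, -0.4, -0.0]
gripper_width: 0.0872
gripper_force: 0.0
```

Emit:
jog_arm(moves=[[[0,0,16,0,0,0],[0,0,10,0,0,0],[0,0,0,0,0,0]]])

```text
t: 1.7
ee_pos: [0.5173, -0.0706, 0.0477]
tcp_rot: [0.606, 0.795, -0.0, -0.001]
contact_force: [-0.1, 0.6, -0.1]
gripper_width: 0.0869
gripper_force: 0.0
```

Emit:
jog_arm(moves=[[[0,0,0,0,0,0],[0,0,0,0,0,0],[0,0,0,0,0,0],[0,0,0,0,0,0],[0,0,0,0,0,0]]], jaw=1, newtons=35)

```text
t: 2.33
ee_pos: [0.518, -0.0709, 0.0486]
tcp_rot: [0.606, 0.795, 0.0, 0.0]
contact_force: [0.5, 0.1, 0.1]
gripper_width: 0.0452
gripper_force: 0.0
```

Emit:
jog_arm(moves=[[[0,0,0,0,0,0],[0,0,0,0,0,0],[0,0,0,0,0,0],[0,0,0,0,0,0],[0,0,0,0,0,0]]])

```text
t: 2.95
ee_pos: [0.5179, -0.0709, 0.0485]
tcp_rot: [0.606, 0.795, -0.0, -0.0]
contact_force: [-1.0, -1.5, 0.4]
gripper_width: 0.0178
gripper_force: 35.0
```

Emit:
jog_arm(moves=[[[0,0,-6,0,0,0],[0,0,-8,0,0,0],[0,0,-9,0,0,0],[0,0,0,0,0,0],[0,0,0,0,0,0]]])

```text
t: 3.58
ee_pos: [0.518, -0.0709, 0.0716]
tcp_rot: [0.606, 0.795, 0.0, 0.0]
contact_force: [-0.8, -0.9, -0.6]
gripper_width: 0.0175
gripper_force: 35.0
```

Emit:
jog_arm(moves=[[[1,12.5,0,0,0,-0.08],[2,25,0,0,0,-0.16],[2,25,0,0,0,-0.16],[0.5,12.5,0,0,0,-0.08],[0,0,0,0,0,0]]])

```text
t: 4.2
ee_pos: [0.583, -0.0336, 0.071]
tcp_rot: [0.4, 0.917, -0.0, -0.0]
contact_force: [-0.1, -0.5, -1.7]
gripper_width: 0.0179
gripper_force: 35.0
```

Emit:
jog_arm(moves=[[[1,12.5,0,0,0,-0.08],[2,25,0,0,0,-0.16],[2,25,0,0,0,-0.16],[0.5,12.5,0,0,0,-0.08],[0,0,0,0,0,0]]])

```text
t: 4.82
ee_pos: [0.6231, 0.0287, 0.0711]
tcp_rot: [0.171, 0.985, -0.0, -0.0]
contact_force: [-0.1, -0.5, -1.9]
gripper_width: 0.0179
gripper_force: 35.0
```

Run:
```python
from h import *
p,im,d=grab("wrist","w2.png"); s=ctrl.state();e=s["ee_pos"];M=R.from_quat(s["tcp_rot"]).as_matrix()
print(e,np.arctan2(-M[0,1],M[1,1]),s["contact_force"],s["q"].round(2))
v=e[:2]-[.4766,.0819];print(np.linalg.norm(v),np.arctan2(v[1],v[0]))
print(proj(p,[[.58,.079,.033],[.4766,.0819,.067]]))
```

```text
[0.6229264  0.02817831 0.07105633] -0.34522315853637014 [ 0.33474045 -0.21603635 -2.09078818] [-0.08  0.39  1.66 -0.    1.1  -1.31]
0.15587634576440712 -0.35185846988154323
[[ 316.91246606  139.21884918]
 [ 261.01876879 -116.5617958 ]]
```

View pics/w2.png

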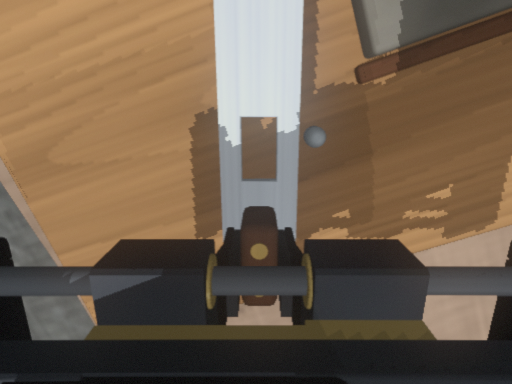

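The bar is raised and held straight. The slot spans columns 241..277 and rows 117..181, and the stud top is at (315,136), still to the right.

Run:
```python
from h import *
p=ctrl.camera_params("wrist"); s=ctrl.state();e=s["ee_pos"];M=R.from_quat(s["tcp_rot"]).as_matrix()
st=ray(p,315,136,.033); c=[ray(p,u,v,.047) for u,v in((241,117),(277,117),(241,181),(277,181))]; sl=np.mean(c,0)
f=lambda X:((X-e)@M*1000).round(1)
print("stud",st,f(st),"slot",sl,f(sl),[f(x) for x in c])
# turn about bolt by th: slot and grip
b=np.array([.4766,.0819])
for th in np.arange(.2,.42,.02):
    A=np.array([[np.cos(th),-np.sin(th)],[np.sin(th),np.cos(th)]])
    print(round(th,2),((b+A@(sl[:2]-b)-st[:2])*1000).round(1))
```

```text
stud [0.57779732 0.07799687 0.033     ] [59.3 31.6 38.1] slot [0.5725938  0.04621351 0.047     ] [53.4 -0.  24.1] [array([70.3, -9.3, 24.1]), array([70.3,  9.2, 24.1]), array([36.6, -9.8, 24.1]), array([36.6,  9.7, 24.1])]
0.2 [ -0. -12.]
0.22 [  0.3 -10. ]
0.24 [ 0.5 -7.9]
0.26 [ 0.7 -5.9]
0.28 [ 0.9 -3.9]
0.3 [ 1.1 -1.8]
0.32 [1.1 0.2]
0.34 [1.2 2.3]
0.36 [1.2 4.3]
0.38 [1.2 6.4]
0.4 [1.1 8.4]
```

Emit:
jog_arm(moves=[[[0.5,12.5,0,0,0,-0.08],[2,25,0,0,0,-0.16],[0.5,12,0,0,0,-0.076],[0,0,0,0,0,0]]])

```text
t: 5.38
ee_pos: [0.6321, 0.0768, 0.0713]
tcp_rot: [0.015, 1.0, -0.0, -0.0]
contact_force: [0.5, -0.0, -1.1]
gripper_width: 0.0181
gripper_force: 35.0
```

Run:
```python
from h import *
p,im,d=grab("wrist"); s=ctrl.state();e=s["ee_pos"];M=R.from_quat(s["tcp_rot"]).as_matrix()
print(e,np.arctan2(-M[0,1],M[1,1]),s["contact_force"])
print("exp stud px",proj(p,[.578,.078,.033]),"slot",proj(p,e+M@[.0534,0,.0241]))
cv2.imwrite("pics/w3.png",cv2.resize(im[80:220,180:340],None,fx=4,fy=4,interpolation=cv2.INTER_CUBIC))
```

```text
[0.63219355 0.07633687 0.07129801] -0.02990292374542297 [ 0.14733154  0.90403302 -1.56410893]
exp stud px [[258.03549567 145.11727728]] slot [[257.886208   150.14294443]]
```

View pics/w3.png

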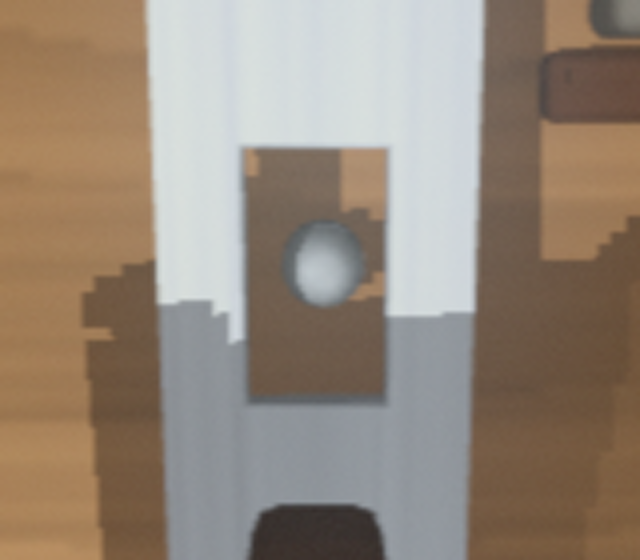

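The stud shows at crop (323,263), inside the slot (242..388, 148..403), about 1 mm right of its middle. I'll correct that and lower the bar.

Emit:
jog_arm(moves=[[[0,1,4,0,0,0],[0,0,6,0,0,0],[0,0,6,0,0,0],[0,0,4,0,0,0],[0,0,0,0,0,0]]])

```text
t: 6.05
ee_pos: [0.6322, 0.078, 0.0508]
tcp_rot: [0.013, 1.0, -0.0, -0.001]
contact_force: [-0.2, -0.1, -1.1]
gripper_width: 0.0175
gripper_force: 35.0
```

Emit:
jog_arm(moves=[[[0,0,2.5,0,0,0],[0,0,0,0,0,0],[0,0,0,0,0,0]]])

```text
t: 6.42
ee_pos: [0.6328, 0.0781, 0.0491]
tcp_rot: [0.013, 1.0, 0.0, 0.0]
contact_force: [0.8, 0.5, -2.7]
gripper_width: 0.0179
gripper_force: 35.0
```

Emit:
jog_arm(moves=[[[0,0,0,0,0,0],[0,0,0,0,0,0],[0,0,0,0,0,0],[0,0,0,0,0,0],[0,0,0,0,0,0]]], jaw=0)

```text
t: 7.05
ee_pos: [0.6326, 0.078, 0.049]
tcp_rot: [0.013, 1.0, 0.0, -0.0]
contact_force: [0.8, -0.6, 0.0]
gripper_width: 0.0597
gripper_force: 0.0
```

Emit:
jog_arm(moves=[[[0,0,0,0,0,0],[0,0,0,0,0,0],[0,0,0,0,0,0],[0,0,0,0,0,0]]])

```text
t: 7.55
ee_pos: [0.6327, 0.078, 0.049]
tcp_rot: [0.013, 1.0, -0.0, 0.0]
contact_force: [-0.1, 0.2, -0.0]
gripper_width: 0.086
gripper_force: 0.0
```

Emit:
jog_arm(moves=[[[0,0,-15,0,0,0],[0,0,-30,0,0,0],[0,0,-40,0,0,0],[0,0,-30,0,0,0],[0,0,0,0,0,0]]])

```text
t: 8.18
ee_pos: [0.6352, 0.0781, 0.1689]
tcp_rot: [0.013, 1.0, 0.0, 0.004]
contact_force: [-0.4, 0.5, 0.6]
gripper_width: 0.0874
gripper_force: 0.0
```

Run:
```python
from h import *
p,im,d=grab("wrist","w4.png"); P=cloud(p,d)
s=ctrl.state(); print(s["ee_pos"],s["gripper_width"])
b=np.array([.4766,.0819])
for x in (30,60,85,125,180):
  for y in (-15,15):
    X=[b[0]+(x*np.cos(.03)+y*np.sin(.03))/1e3,b[1]+(-x*np.sin(.03)+y*np.cos(.03))/1e3,.024]
    u,v=proj(p,X)[0].round().astype(int)
    if 0<=u<512 and 0<=v<384: print(x,y,(u,v),P[v,u].round(4))
```

```text
[0.63380404 0.07808635 0.16631525] 0.08725563185268849
30 -15 (np.int64(240), np.int64(36)) [0.5059 0.0661 0.0224]
30 15 (np.int64(276), np.int64(36)) [0.5071 0.0958 0.0246]
60 -15 (np.int64(240), np.int64(75)) [0.5361 0.0648 0.0234]
60 15 (np.int64(276), np.int64(75)) [0.537  0.0955 0.0243]
85 -15 (np.int64(241), np.int64(105)) [0.5607 0.0647 0.0245]
85 15 (np.int64(275), np.int64(106)) [0.5624 0.0944 0.0229]
125 -15 (np.int64(241), np.int64(151)) [0.601  0.0629 0.0239]
125 15 (np.int64(274), np.int64(151)) [0.602  0.093  0.0226]
180 -15 (np.int64(242), np.int64(208)) [0.6561 0.0615 0.0231]
180 15 (np.int64(273), np.int64(208)) [0.6567 0.0913 0.0238]
```

View pics/w4.png

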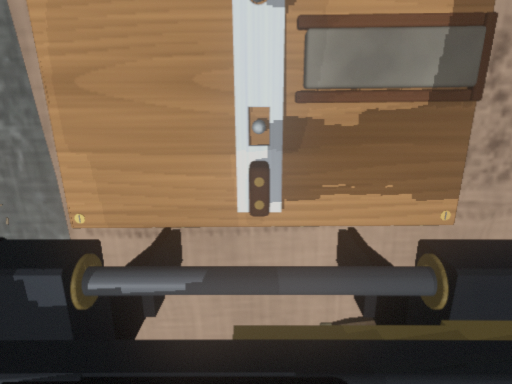

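The stud stands inside the slot at (259,127). The bar is flat, with its top at 24 mm along its whole length. The stone is in its bed at (395,57), and the gripper is clear.

```bash
python3 -c "
from plant import ctrl
print(ctrl.job_done())"
```

```text
the job is handed in; nothing more can be done
None
```

The keeper bar now lies flat across the open end of the bed with its slot over the stud, and the gripper has let go and is clear; the stone is still in its bed, the chisel and printing block were never approached, and the job was handed in at about 8 s.

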